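# Close the winged tablet crusher in its bracing stand

## Robot

A 7-joint arm with a two-finger parallel gripper is mounted at the origin on a cart in front of the work surface, level with it; the furniture and walls round the work are solid. World frame = base frame: x ahead of the robot, y to its left, z up, the work surface at z = 0. Lengths are in m, angles in degrees, forces in N, time in s.
With the tool pointing down it reaches from about 0.4 to 0.9 m from the base axis. Payload 5.6 kg.
Tool frame: the origin (TCP) lies at the very end of the fingers, on their centre line; the grasp point (between the pads) lies 19 mm behind it (r.grip_depth is the distance from the TCP to the grasp point, in m); z points along the fingers, y is the line along which they close (so a half turn about z gives the same grasp; the last joint's range is limited). The gripper opens to 92 mm and grips with 3 to 60 N. Pads are 20 mm wide; open, the fingers measure 128 mm over their backs; the gripper's body (75 mm by 189 mm) begins 69 mm behind the grasp point.
Start: joints at [-76.547, 26.786, -0.665, 91.828, 0.344, 61.387, -3.226], TCP at [0.178, 0.625, 0.215] pointing down, gripper open.
Joint ranges: [-144.91, 144.91], [-17.63, 115.5], [-89.93, 88.59], [15.96, 139.68], [-74.01, 254.01], [8.47, 105.57], [-167.45, 167.45]. Speed limits (degrees/s): [147.25, 147.25, 180, 180, 180, 180, 180].

## Interface

Orientations are given as a 3x3 rotation matrix whose columns are the frame's x, y, z axes.
In Python, from workcell import read_state, camera, job, r gives the robot as it stands. The module is installed in compiled form; this text tells all that it offers.
- The arm moves only by the shell command python3 -m inch 'ROWS' [OPENING]. ROWS is JSON, a list of rows, each an object of numbers: "x", "y", "z": the shift along the tool's x, y, z in units of 400 mm (1.0 is 400 mm); "wx", "wy", "wz": the turn, a rotation vector about the tool's x, y, z in units of 90 degrees (1.0 is 90 degrees). A call has 1 to 10 rows; each row is the pose to reach, as a shift and turn from the pose commanded when the call began, along the tool's axes at that moment; what a row does not reach only later rows make up. A row lasts 1/12 s, in which the tool goes at most 41.7 mm and 7.16 degrees, less where a joint would pass 70% of its speed; a pose out of reach is approached as far as the arm can. A call with a number of a shift or a turn outside -1 to 1 is refused whole. A call with a gripper value outside its range is refused whole. OPENING is the finger opening in mm, from 0 to 91.9, set as the call begins (- or left out, the last holds). The fingers move at their own pace and stop on an object; the grip force is fixed at half the most. Time passes only in rows, so rows that repeat a pose let the fingers close. It gives the time, the measured TCP pose, the force, the opening and the grip force at its end, in the units of the state.
- read_state(): the state, without advancing time (a new reading comes with each control period).
- camera(name): name is "scene" or "top" or "wrist"; returns a dict with "image" (420x560x3 uint8, red, green, blue), "range_z" (420x560 float32, m along the optical axis (not along the pixel's ray), 0 where there is no reading), "fovy" (degrees; the focal length in pixels is half the picture's height over the tangent of half this angle, whatever the lens; pixels are square), "cx", "cy" (the principal point, pixels), "rvec" (rotation vector, rad) and "tvec" (3), from world to camera coordinates, as OpenCV has them. Camera axes: x right, y down, z forward; pixel columns grow to the right and rows downward; lengths in m; the calibration is good to about 2 mm. A picture is of the moment at which its call begins.
- job.job_done(): hands the job in; it is judged then, once.
The state is a dict: "t": time; "joint_positions": joint angles; "qvel": joint speeds; "joint_torque": joint torques, N m; "eef_pos": TCP position; "ee_rot": TCP orientation; "force": force on the tool from outside, world axes, zero at the start; "wrist_torque": the same for the moment, N m; "width": finger opening in m; "grip_force": force on a finger pad.
Only numpy, scipy, OpenCV 4.12 (cv2) and the standard library are available. Lean on these libraries where they do the work, as an engineer would, in place of code of your own. Each camera call takes 0.05 s, during which the arm holds its last target. There are 200 camera calls.

## Task

Stand the winged tablet crusher upright on the plate of the four-post stand, with one wing between each pair of posts, while its cap is still open; only then turn its cap clockwise (seen from above) until it stops. The crusher simply spins along with its cap unless the posts hold its wings. Leave it standing there closed, and leave the plain jar without wings where it is.

Things in the scene. Friction and masses are not known exactly. Their poses are not given: they have to be found in the camera images.
- crusher: Tablet crusher, 0.25 kg, loose: aluminium cup 40 mm in diameter, round grey plastic cap on top, 44 mm in diameter, from 51 to 81 mm above the underside; carry it by the cap. Low on it two wings: a bar 124 mm tip to tip along its y axis, 14 mm wide, 6 to 16 mm above the underside; both ways round alike. Origin: centre of the underside; z up. Unless the wings are held, cup and cap turn together.
- crusher_cap (a joint): Turn of the cap relative to the cup, rad: 0 open (starts at 0 to 0.15), grows clockwise seen from above, stops at 0.80, closed. Friction about 0.1 N m; it stays where left. In the stand the cup first turns along by up to 0.5 rad until its wings bear on the posts: 1.35 rad of hand turn closes it from any start; past the stop the cap slips in the fingers.
- brace: Bracing stand, fixed: dark steel plate 84 mm (its x) by 150 mm (its y), 8 mm thick, with four steel posts 12 mm in diameter, tops 42 mm above the table, axes at x = +-24, y = +-44 mm. So a lane 36 mm wide runs along its y axis between the posts for the wings, the cup in the middle. Origin: centre of the plate's underside, on the table; z up. The crusher's underside rests 8 mm above it.
- plain_jar: Plain jar with the same cup and cap as the crusher but no wings and a round foot 52 mm in diameter; 81 mm high, loose, not to be used. Origin: centre of the underside; z up.
There are look-alikes about, which are no part of the job. What is shaped like the crusher but green is not meant.

How it is judged (in metres and radians):
On the way, in this order (a step that is already met when the one before it is completed fails the run):
1. the crusher stands on the plate with its wings between the posts, its cap still open (x of crusher in the frame of brace between -0.015 and 0.015 m and y of crusher in the frame of brace between -0.02 and 0.02 m and z of crusher in the frame of brace between 0.004 and 0.014 m and angle between crusher's own z axis and vertical below 0.17 rad and angle between the y axis of crusher and the y axis of brace, either way round below 0.5 rad and value of joint crusher_cap below 0.4 rad), for 0.2 s.
2. the cap is turned closed while the crusher stands in the stand (x of crusher in the frame of brace between -0.015 and 0.015 m and y of crusher in the frame of brace between -0.02 and 0.02 m and z of crusher in the frame of brace between 0.004 and 0.014 m and angle between crusher's own z axis and vertical below 0.17 rad and angle between the y axis of crusher and the y axis of brace, either way round below 0.5 rad and value of joint crusher_cap above 0.62 rad), for 0.2 s.
At the end, for the whole second after the job is handed in: The crusher stands at rest on the stand's plate (underside 4 to 14 mm up), upright within 10 degrees, wings along the lane between the posts, centre within 15 mm of the stand's centre across and 20 mm along the lane, its cap within 10 degrees of its stop (above 0.62 of 0.80 rad) (all of step 2 and linear speed of crusher below 0.02 m/s); the robot touches nothing.
It fails at once if the plain jar is moved by more than 40 mm (distance of plain_jar from where it was at the start of the episode above 0.04 m).
It also fails if it takes over 42 s, if anything falls off the work surface, if the arm or the gripper's body presses on something with over 40 N, if the wrist force passes 120 N, or if a joint passes its speed limit or range.

## Working session

There is one attempt and no reset: what is moved stays moved. The work goes in short steps, Python scripts to look and compute and a shell command to move; the robot and the scene stay as the last step left them, time stands still between calls to the robot, and variables do not carry over. Pictures are saved under pics/ and viewed, at most 10 in all, crops included, and the job is handed in when it is done.

```bash
mkdir -p pics; python3 - <<'E'
from workcell import read_state,camera
import cv2,numpy as np
s=read_state();print(s['t'],s['eef_pos'],s['ee_rot'],s['width'])
for n in('scene','top'):
    c=camera(n);cv2.imwrite(f'pics/{n}0.png',c['image'][:,:,::-1]);np.savez(f'{n}0.npz',**c)
    print(n,c['fovy'],c['cx'],c['cy'],c['rvec'],c['tvec'])
E
```

```text
0.0 [0.17814908 0.62452352 0.21366642] [[-9.61647150e-01  2.74289311e-01 -3.64238291e-04]
 [ 2.74289533e-01  9.61645715e-01 -1.66487384e-03]
 [-1.06388908e-04 -1.70092794e-03 -9.99998548e-01]] 0.09171736228423097
scene 51.44880238890658 267.6902670744298 216.89913581553904 [ 2.35647595 -0.75980853  0.27257316] [-0.39789433  0.36152632  0.90173038]
top 55.453149758065734 278.7913590761929 209.328731741507 [ 2.20301289 -2.22188678  0.07875622] [0.08872053 0.55523944 1.1519822 ]
```

View pics/scene0.png

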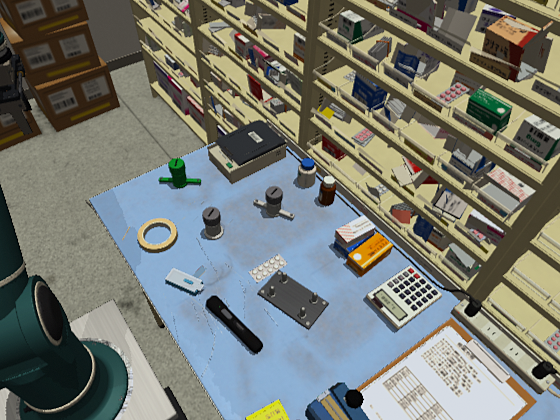

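View pics/top0.png

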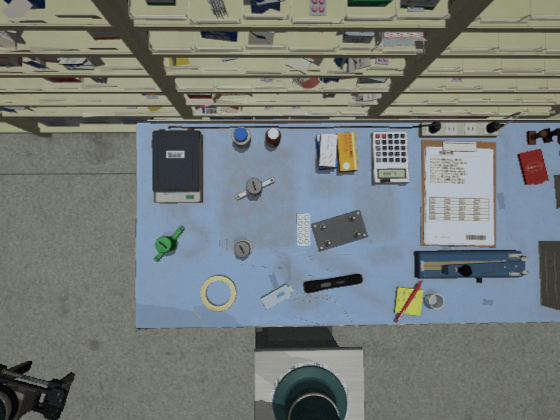

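The scene shows the crusher with silver wings (top view 254,187), the plain jar (243,249), the stand (340,229), the green decoy (165,243). Next I measure the poses from heights.

```bash
cat > h.py <<'E'
import numpy as np,cv2
def cam(c):
    f=210/np.tan(np.radians(float(c['fovy']))/2)
    R=cv2.Rodrigues(np.array(c['rvec'],float))[0];return f,R,np.array(c['tvec'],float)
def pts(c):
    f,R,t=cam(c);z=c['range_z'];v,u=np.mgrid[:420,:560]
    P=np.stack([(u-c['cx'])/f*z,(v-c['cy'])/f*z,z],-1);return (P-t)@R
def ray(c,uv,h):
    f,R,t=cam(c);uv=np.atleast_2d(uv).astype(float)
    d=np.c_[(uv[:,0]-c['cx'])/f,(uv[:,1]-c['cy'])/f,np.ones(len(uv))]@R;o=-t@R
    return o+d*((h-o[2])/d[:,2])[:,None]
E
python3 - <<'E'
from h import *
c=dict(np.load('top0.npz'));P=pts(c);z=P[...,2]
def comp(n,box,lo,hi):
    u0,v0,u1,v1=box;m=np.zeros((420,560),np.uint8);m[v0:v1,u0:u1]=((z>lo)&(z<hi))[v0:v1,u0:u1]
    k,l,s,ce=cv2.connectedComponentsWithStats(m)
    for i in range(1,k):
        if s[i,4]>3:
            q=P[l==i];print(n,s[i,4],ce[i].round(1),q.mean(0).round(4),'med z',np.median(q[:,2]).round(4),'ray',ray(c,ce[i],np.median(q[:,2]))[0].round(4))
    return P[m>0]
print('table z',np.median(z[290:320,180:190]),np.median(z[150:170,290:310]))
comp('cap',(225,165,285,210),.07,.095)
w=comp('wing',(225,165,285,210),.007,.025)
comp('jar',(225,230,262,265),.07,.095)
comp('posts',(300,195,380,260),.028,.055)
b=comp('plate',(308,195,380,260),.004,.02)
# rects
def rect(n,q):
    (a,bb),s,an=cv2.minAreaRect((q[:,:2]*1000).astype(np.float32));print(n,a,bb,s,an)
rect('wing',w);rect('plate',b)
# colour mask wings
im=c['image'].astype(int);hsv=cv2.cvtColor(c['image'],cv2.COLOR_RGB2HSV)
m=np.zeros((420,560),np.uint8);m[165:210,225:285]=((hsv[...,1]<60)&(hsv[...,2]>140))[165:210,225:285]
v,u=np.nonzero(m);q=ray(c,np.c_[u,v],.016);rect('wingcol',q)
E
```

```text
table z -8.436186308189605e-05 -0.0011147631289658653
cap 205 [253.5 186. ] [0.6176 0.1546 0.0798] med z 0.0801 ray [0.6176 0.1546 0.0801]
wing 64 [267.1 182. ] [0.6356 0.1173 0.0149] med z 0.0148 ray [0.6356 0.1173 0.0148]
wing 67 [241.3 194.8] [0.599  0.1923 0.0144] med z 0.0145 ray [0.599  0.1923 0.0145]
jar 214 [241.2 249.1] [0.4455 0.1892 0.0803] med z 0.0803 ray [0.4455 0.1892 0.0803]
posts 14 [352.5 217.7] [ 0.5292 -0.1256  0.0378] med z 0.0387 ray [ 0.5291 -0.1254  0.0387]
posts 14 [323.5 226.7] [ 0.5043 -0.042   0.0386] med z 0.0379 ray [ 0.5043 -0.0421  0.0379]
posts 14 [357.5 233.7] [ 0.4834 -0.1392  0.0376] med z 0.0381 ray [ 0.4834 -0.1391  0.0381]
posts 16 [328.2 242.6] [ 0.4592 -0.0549  0.0386] med z 0.0387 ray [ 0.4592 -0.0549  0.0387]
plate 1292 [338.5 230.3] [ 0.4935 -0.0904  0.0078] med z 0.0076 ray [ 0.4935 -0.0904  0.0076]
wing 611.3471069335938 152.20521545410156 (27.669626235961914, 121.93153381347656) 25.403987884521484
plate 503.05560302734375 -105.87742614746094 (209.43907165527344, 187.50164794921875) 89.13528442382812
wingcol 621.1703491210938 153.739013671875 (171.33567810058594, 128.3242645263672) 89.71888732910156
```

```bash
python3 -m inch '[{"x":-0.69,"y":-0.414},{"x":-0.69,"y":-0.414},{"x":-0.69,"y":-0.414},{"x":-0.69,"y":-0.414},{"x":-0.69,"y":-0.414},{"x":-0.69,"y":-0.414},{"x":-0.69,"y":-0.414},{"x":-0.69,"y":-0.414},{"x":-0.69,"y":-0.414}]'
python3 -m inch '[{"x":-0.688,"y":-0.414},{"x":-0.688,"y":-0.414},{"x":-0.688,"y":-0.414},{"x":-0.688,"y":-0.414},{"x":-0.688,"y":-0.414},{"x":-0.688,"y":-0.414},{"x":-0.688,"y":-0.414},{"x":-0.688,"y":-0.414},{"x":-0.688,"y":-0.414},{"x":-0.688,"y":-0.414}]'
python3 - <<'E'
from workcell import *;from h import *
s=read_state();print(s['t'],s['eef_pos'],s['ee_rot'],s['joint_positions'],s['width'])
c=camera('wrist');np.savez('w0.npz',**c);cv2.imwrite('pics/w0.png',c['image'][:,:,::-1])
P=pts(c);z=P[...,2]
for n,lo,hi in(('cap',.07,.095),('wing',.008,.022)):
    m=((z>lo)&(z<hi)&(abs(P[...,0]-.6175)<.08)&(abs(P[...,1]-.1547)<.08)&(c['range_z']>0)).astype(np.uint8)
    k,l,st,ce=cv2.connectedComponentsWithStats(m)
    for i in range(1,k):
        if st[i,4]>100:
            q=P[l==i][:,:2]*1000;print(n,st[i],ce[i],q.mean(0),np.median(z[l==i]),cv2.minAreaRect(q.astype(np.float32)))
E
```

```text
0.1 [0.17817458 0.62456273 0.2137296 ] [[-9.61649960e-01  2.74279501e-01 -3.30295427e-04]
 [ 2.74279676e-01  9.61648686e-01 -1.56960918e-03]
 [-1.12883459e-04 -1.60000793e-03 -9.99998714e-01]] [-76.54646973  26.83246879  -0.66586815  91.87410374   0.34415032
  61.38731002  -3.22504056] 0.09187700954173982$[0]: bad value
$[0]: bad value
```

View pics/w0.png

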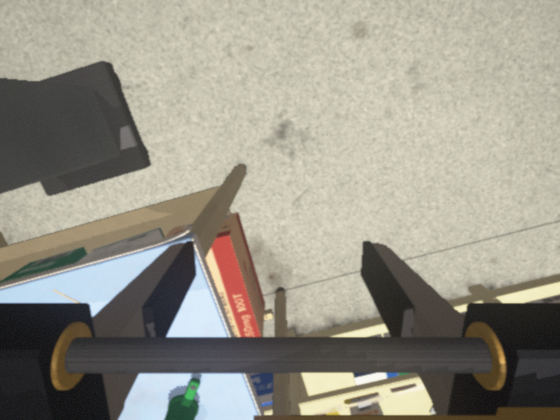

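The wrist picture shows the arm still at its start beside the table: the rows were refused, probably because every key is required.

```bash
python3 -m inch '[{"x":-0.69,"y":-0.414,"z":0,"wx":0,"wy":0,"wz":0},{"x":-0.69,"y":-0.414,"z":0,"wx":0,"wy":0,"wz":0},{"x":-0.69,"y":-0.414,"z":0,"wx":0,"wy":0,"wz":0},{"x":-0.69,"y":-0.414,"z":0,"wx":0,"wy":0,"wz":0},{"x":-0.69,"y":-0.414,"z":0,"wx":0,"wy":0,"wz":0},{"x":-0.69,"y":-0.414,"z":0,"wx":0,"wy":0,"wz":0},{"x":-0.69,"y":-0.414,"z":0,"wx":0,"wy":0,"wz":0},{"x":-0.69,"y":-0.414,"z":0,"wx":0,"wy":0,"wz":0},{"x":-0.69,"y":-0.414,"z":0,"wx":0,"wy":0,"wz":0}]'
```

```text
t: 0.9
eef_pos: [0.4039, 0.3836, 0.2146]
ee_rot: [[-0.959, 0.285, 0.002], [0.285, 0.959, -0.003], [-0.003, -0.002, -1.0]]
force: [0.7, -0.9, -0.8]
width: 0.0918
grip_force: 0.0
```

```bash
cat > look.py <<'E'
from workcell import *;from h import *
import sys
s=read_state();print(s['t'],s['eef_pos'],s['ee_rot'].round(4) if hasattr(s['ee_rot'],'round') else s['ee_rot'],np.round(s['joint_positions'],1),s['width'])
n,X,Y,out=sys.argv[1],float(sys.argv[2]),float(sys.argv[3]),sys.argv[4]
c=camera(n);np.savez(out+'.npz',**c);cv2.imwrite(f'pics/{out}.png',c['image'][:,:,::-1])
P=pts(c);z=P[...,2]
for a in sys.argv[5:]:
    lo,hi=map(float,a.split(','))
    m=((z>lo)&(z<hi)&(np.hypot(P[...,0]-X,P[...,1]-Y)<.085)&(c['range_z']>.1)).astype(np.uint8)
    k,l,st,ce=cv2.connectedComponentsWithStats(m)
    for i in range(1,k):
        if st[i,4]>40:
            q=P[l==i][:,:2]*1000;print(a,st[i],ce[i].round(1),q.mean(0).round(1),np.median(z[l==i]).round(4),cv2.minAreaRect(q.astype(np.float32)))
E
python3 -m inch '[{"x":-0.688,"y":-0.414,"z":0,"wx":0,"wy":0,"wz":0},{"x":-0.688,"y":-0.414,"z":0,"wx":0,"wy":0,"wz":0},{"x":-0.688,"y":-0.414,"z":0,"wx":0,"wy":0,"wz":0},{"x":-0.688,"y":-0.414,"z":0,"wx":0,"wy":0,"wz":0},{"x":-0.688,"y":-0.414,"z":0,"wx":0,"wy":0,"wz":0},{"x":-0.688,"y":-0.414,"z":0,"wx":0,"wy":0,"wz":0},{"x":-0.688,"y":-0.414,"z":0,"wx":0,"wy":0,"wz":0},{"x":-0.688,"y":-0.414,"z":0,"wx":0,"wy":0,"wz":0},{"x":-0.688,"y":-0.414,"z":0,"wx":0,"wy":0,"wz":0},{"x":-0.688,"y":-0.414,"z":0,"wx":0,"wy":0,"wz":0}]'
python3 look.py wrist .6175 .1547 w1 .07,.095 .008,.022
```

```text
t: 1.73
eef_pos: [0.618, 0.1538, 0.2139]
ee_rot: [[-0.961, 0.278, -0.001], [0.278, 0.961, -0.001], [0.001, -0.001, -1.0]]
force: [0.2, 1.5, -0.4]
width: 0.0918
grip_force: 0.0
1.7333 [0.61803803 0.15375897 0.21392167] [[-9.607e-01  2.777e-01 -8.000e-04]
 [ 2.777e-01  9.607e-01 -6.000e-04]
 [ 6.000e-04 -8.000e-04 -1.000e+00]] [-26.1  25.6  12.4  94.5  -6.1  60.6  61.9] 0.09181803801934879
.07,.095 [ 255  172   48   49 1739] [278.2 196.3] [618.9 153.9] 0.082 ((620.35302734375, 153.79129028320312), (45.042537689208984, 43.95834732055664), 24.096813201904297)
.008,.022 [261 142  63  36 608] [300.3 159.7] [602.5 183.8] 0.0167 ((607.3255615234375, 174.3680877685547), (25.084434509277344, 74.0537338256836), 11.498181343078613)
.008,.022 [236 195  22  26 287] [246.9 209.2] [640.4 110.4] 0.0167 ((640.595703125, 112.18220520019531), (14.387490272521973, 32.522926330566406), 26.586503982543945)
```

View pics/w1.png

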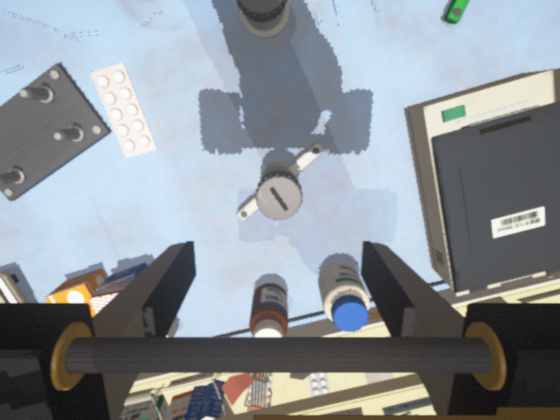

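The wrist picture shows the crusher under the gripper (cap 278,196; wings to 320,150 and 242,212), the jar at 263,10, the stand at the left. Wing direction is 116.5°, agreeing with the top view. Next: descend, close, lift.

```bash
python3 -m inch '[{"x":0,"y":0,"z":0.1,"wx":0,"wy":0,"wz":0},{"x":0,"y":0,"z":0.2,"wx":0,"wy":0,"wz":0},{"x":0,"y":0,"z":0.28,"wx":0,"wy":0,"wz":0},{"x":0,"y":0,"z":0.34,"wx":0,"wy":0,"wz":0},{"x":0,"y":0,"z":0.38,"wx":0,"wy":0,"wz":0},{"x":0,"y":0,"z":0.412,"wx":0,"wy":0,"wz":0},{"x":0,"y":0,"z":0.412,"wx":0,"wy":0,"wz":0},{"x":0,"y":0,"z":0.412,"wx":0,"wy":0,"wz":0}]'
python3 -m inch '[{"x":0,"y":0,"z":0,"wx":0,"wy":0,"wz":0},{"x":0,"y":0,"z":0,"wx":0,"wy":0,"wz":0},{"x":0,"y":0,"z":0,"wx":0,"wy":0,"wz":0},{"x":0,"y":0,"z":0,"wx":0,"wy":0,"wz":0},{"x":0,"y":0,"z":0,"wx":0,"wy":0,"wz":0},{"x":0,"y":0,"z":0,"wx":0,"wy":0,"wz":0},{"x":0,"y":0,"z":0,"wx":0,"wy":0,"wz":0},{"x":0,"y":0,"z":0,"wx":0,"wy":0,"wz":0},{"x":0,"y":0,"z":0,"wx":0,"wy":0,"wz":0},{"x":0,"y":0,"z":0,"wx":0,"wy":0,"wz":0}]' 30
```

```text
t: 2.45
eef_pos: [0.6169, 0.1568, 0.0498]
ee_rot: [[-0.962, 0.273, -0.001], [0.273, 0.962, 0.0], [0.001, 0.0, -1.0]]
force: [-0.4, 0.1, 0.1]
width: 0.0916
grip_force: 0.0
t: 3.28
eef_pos: [0.6176, 0.1552, 0.0499]
ee_rot: [[-0.962, 0.274, 0.0], [0.274, 0.962, -0.0], [-0.0, -0.0, -1.0]]
force: [-1.3, -0.4, 1.5]
width: 0.0431
grip_force: 30.0
```

```bash
python3 -m inch '[{"x":0,"y":0,"z":-0.08,"wx":0,"wy":0,"wz":0},{"x":0,"y":0,"z":-0.16,"wx":0,"wy":0,"wz":0},{"x":0,"y":0,"z":-0.22,"wx":0,"wy":0,"wz":0},{"x":0,"y":0,"z":-0.25,"wx":0,"wy":0,"wz":0},{"x":0,"y":0,"z":-0.25,"wx":0,"wy":0,"wz":0}]'
python3 -m inch '[{"x":0.016,"y":-0.08,"z":0,"wx":0,"wy":0,"wz":0.02},{"x":0.03,"y":-0.16,"z":0,"wx":0,"wy":0,"wz":0.04},{"x":0.05,"y":-0.25,"z":0,"wx":0,"wy":0,"wz":0.06},{"x":0.068,"y":-0.35,"z":0,"wx":0,"wy":0,"wz":0.08},{"x":0.086,"y":-0.45,"z":0,"wx":0,"wy":0,"wz":0.1},{"x":0.105,"y":-0.55,"z":0,"wx":0,"wy":0,"wz":0.111},{"x":0.12,"y":-0.63,"z":0,"wx":0,"wy":0,"wz":0.111},{"x":0.129,"y":-0.675,"z":0,"wx":0,"wy":0,"wz":0.111},{"x":0.129,"y":-0.675,"z":0,"wx":0,"wy":0,"wz":0.111},{"x":0.129,"y":-0.675,"z":0,"wx":0,"wy":0,"wz":0.111}]'
python3 look.py wrist .494 -.0904 w2 .11,.16 .07,.1 .03,.05
```

```text
t: 3.7
eef_pos: [0.619, 0.1559, 0.1524]
ee_rot: [[-0.962, 0.274, 0.005], [0.274, 0.962, 0.002], [-0.004, 0.003, -1.0]]
force: [0.4, -0.2, -2.6]
width: 0.0434
grip_force: 30.0
t: 4.53
eef_pos: [0.4924, -0.0908, 0.1484]
ee_rot: [[-0.898, 0.439, -0.002], [0.439, 0.898, 0.0], [0.002, -0.001, -1.0]]
force: [0.3, 0.2, -2.1]
width: 0.0432
grip_force: 30.0
4.5333 [ 0.4924139  -0.09079927  0.14840234] [[-8.984e-01  4.393e-01 -2.500e-03]
 [ 4.393e-01  8.984e-01  2.000e-04]
 [ 2.300e-03 -9.000e-04 -1.000e+00]] [ -8.7  17.6  18.1 116.8  -7.4  46.8  77.7] 0.04324921482174549
.11,.16 [ 211  170  145   91 3039] [296.4 213.8] [481.  -71.6] 0.1163 ((484.35467529296875, -75.46037292480469), (86.43455505371094, 26.62914276123047), 87.84725189208984)
.11,.16 [316 241  29  20 200] [326.8 247.3] [496.2 -63.6] 0.1552 ((496.24737548828125, -63.334869384765625), (7.004367828369141, 14.500808715820312), 1.7930749654769897)
.03,.05 [290 145  15  15 167] [297.1 152.1] [460.1 -57.3] 0.0411 ((460.6370544433594, -57.283958435058594), (10.962922096252441, 11.21016788482666), 3.513951301574707)
.03,.05 [216 211  14  15 164] [222.7 218.3] [ 484.  -140.3] 0.0405 ((484.4738464355469, -141.2108612060547), (11.678194046020508, 10.001609802246094), 44.444149017333984)
```

View pics/w2.png

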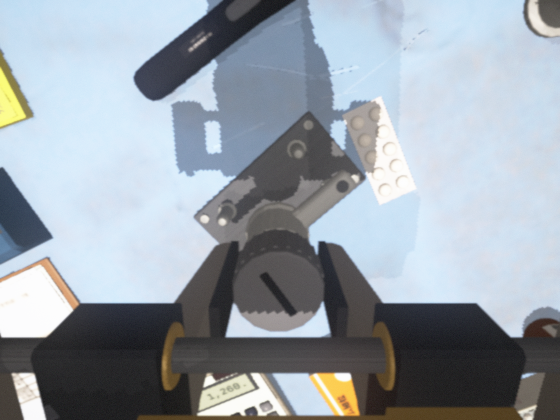

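The held crusher hangs above the stand, its wing reaching to (350,180), roughly parallel to the plate's long edge; two posts are at (297,152) and (223,218). Check the wing angle.

```bash
python3 - <<'E'
from h import *
c=dict(np.load('w2.npz'));P=pts(c);v,u=np.mgrid[:420,:560]
m=(abs(P[...,2]-.116)<.005)&(u>295)&(u<365)&(v<225)
q=P[m];r=np.hypot(q[:,0]-.4924,q[:,1]+.0908);q=q[(r>.028)&(r<.068)]
print(len(q),np.ptp(q,axis=0));(a,b),s,an=cv2.minAreaRect((q[:,:2]*1000).astype(np.float32));print(a,b,s,an)
l=cv2.fitLine((q[:,:2]*1000).astype(np.float32),cv2.DIST_HUBER,0,.01,.01).ravel();print(l,np.degrees(np.arctan2(l[1],l[0])), 'perp offset of TCP to line', np.cross(l[:2],np.array([492.4,-90.8])-l[2:]))
print('max tip r',r[r<.075].max())
E
```

```text
1089 [0.02047173 0.03319133 0.00668764]
482.6549987792969 -48.579872131347656 (14.281758308410645, 31.889646530151367) 15.132384300231934
[ 2.8437755e-01 -9.5871240e-01  4.8166159e+02 -4.8497952e+01] -73.478355 perp offset of TCP to line -1.734706443528646
max tip r 0.059438836837360697<stdin>:6: DeprecationWarning: Arrays of 2-dimensional vectors are deprecated. Use arrays of 3-dimensional vectors instead. (deprecated in NumPy 2.0)
```

Wings at 106.5°, lane at 106.3°, crusher centre within about 1 mm of the stand's. Next: lower.

```bash
python3 -m inch '[{"x":0,"y":0,"z":0.06,"wx":0,"wy":0,"wz":0},{"x":0,"y":0,"z":0.11,"wx":0,"wy":0,"wz":0},{"x":0,"y":0,"z":0.15,"wx":0,"wy":0,"wz":0},{"x":0,"y":0,"z":0.18,"wx":0,"wy":0,"wz":0},{"x":0,"y":0,"z":0.2,"wx":0,"wy":0,"wz":0},{"x":0,"y":0,"z":0.21,"wx":0,"wy":0,"wz":0},{"x":0,"y":0,"z":0.22,"wx":0,"wy":0,"wz":0},{"x":0,"y":0,"z":0.225,"wx":0,"wy":0,"wz":0},{"x":0,"y":0,"z":0.225,"wx":0,"wy":0,"wz":0},{"x":0,"y":0,"z":0.225,"wx":0,"wy":0,"wz":0}]'
python3 look.py top .494 -.0904 t1 .01,.03
python3 look.py scene .494 -.0904 s1
```

```text
t: 5.42
eef_pos: [0.4943, -0.0901, 0.0602]
ee_rot: [[-0.9, 0.437, 0.001], [0.437, 0.9, 0.0], [-0.001, 0.0, -1.0]]
force: [0.2, 0.2, -2.0]
width: 0.0432
grip_force: 30.0
5.4167 [ 0.49427069 -0.09007401  0.06021943] [[-8.995e-01  4.369e-01  1.000e-03]
 [ 4.369e-01  8.995e-01  0.000e+00]
 [-9.000e-04  4.000e-04 -1.000e+00]] [ -6.3  26.2  15.5 119.5 -11.7  35.7  81.4] 0.04322509185312652
5.4667 [ 0.49426546 -0.09013554  0.0603099 ] [[-8.995e-01  4.370e-01  1.100e-03]
 [ 4.370e-01  8.995e-01 -0.000e+00]
 [-1.000e-03  5.000e-04 -1.000e+00]] [ -6.3  26.2  15.5 119.5 -11.7  35.7  81.4] 0.04338333227494561
```

```bash
python3 - <<'E'
import cv2
a=cv2.imread('pics/s1.png')[200:350,210:370];cv2.imwrite('pics/s1c.png',cv2.resize(a,None,fx=4,fy=4,interpolation=cv2.INTER_CUBIC))
E
```

```text
(no output)
```

View pics/s1c.png

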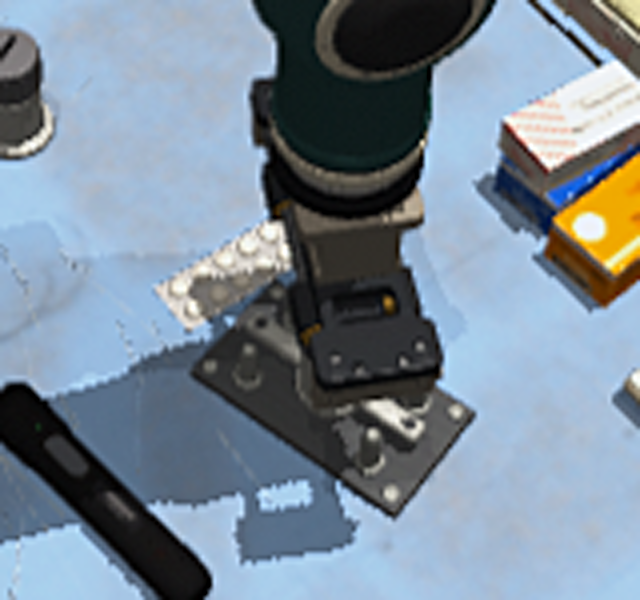

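Placed: both wings are in the lane between the posts (wing ends near 270,330 and 405,420 in the crop). Next: settle the last 2 mm.

```bash
python3 -m inch '[{"x":0,"y":0,"z":0.003,"wx":0,"wy":0,"wz":0},{"x":0,"y":0,"z":0.006,"wx":0,"wy":0,"wz":0},{"x":0,"y":0,"z":0.006,"wx":0,"wy":0,"wz":0},{"x":0,"y":0,"z":0.006,"wx":0,"wy":0,"wz":0}]'
```

```text
t: 5.85
eef_pos: [0.4942, -0.0902, 0.0578]
ee_rot: [[-0.899, 0.437, 0.001], [0.437, 0.899, 0.0], [-0.001, 0.0, -1.0]]
force: [-0.1, -0.2, 1.8]
width: 0.0432
grip_force: 30.0
```

Contact made. Next: turn clockwise.

```bash
python3 -m inch '[{"x":0,"y":0,"z":0,"wx":0,"wy":0,"wz":0.04},{"x":0,"y":0,"z":0,"wx":0,"wy":0,"wz":0.09},{"x":0,"y":0,"z":0,"wx":0,"wy":0,"wz":0.14},{"x":0,"y":0,"z":0,"wx":0,"wy":0,"wz":0.19},{"x":0,"y":0,"z":0,"wx":0,"wy":0,"wz":0.24},{"x":0,"y":0,"z":0,"wx":0,"wy":0,"wz":0.29},{"x":0,"y":0,"z":0,"wx":0,"wy":0,"wz":0.34},{"x":0,"y":0,"z":0,"wx":0,"wy":0,"wz":0.38},{"x":0,"y":0,"z":0,"wx":0,"wy":0,"wz":0.42},{"x":0,"y":0,"z":0,"wx":0,"wy":0,"wz":0.45}]'
python3 -c "
from workcell import *;s=read_state();print(s['wrist_torque'],s['joint_positions'])"
python3 -m inch '[{"x":0,"y":0,"z":0,"wx":0,"wy":0,"wz":0.04},{"x":0,"y":0,"z":0,"wx":0,"wy":0,"wz":0.09},{"x":0,"y":0,"z":0,"wx":0,"wy":0,"wz":0.14},{"x":0,"y":0,"z":0,"wx":0,"wy":0,"wz":0.19},{"x":0,"y":0,"z":0,"wx":0,"wy":0,"wz":0.24},{"x":0,"y":0,"z":0,"wx":0,"wy":0,"wz":0.29},{"x":0,"y":0,"z":0,"wx":0,"wy":0,"wz":0.34},{"x":0,"y":0,"z":0,"wx":0,"wy":0,"wz":0.39},{"x":0,"y":0,"z":0,"wx":0,"wy":0,"wz":0.44},{"x":0,"y":0,"z":0,"wx":0,"wy":0,"wz":0.47}]'
python3 -c "
from workcell import *;s=read_state();print(s['wrist_torque'],s['joint_positions'])"
```

```text
t: 6.68
eef_pos: [0.4951, -0.0891, 0.0578]
ee_rot: [[-0.399, 0.917, 0.002], [0.917, 0.399, 0.001], [-0.0, 0.002, -1.0]]
force: [2.1, 2.5, -0.3]
width: 0.0431
grip_force: 30.0
[ 0.4755446  -0.54645501  0.09789   ] [-14.67601643  27.64622471  25.92213752 120.07877716 -20.15204614
  36.27995897  48.56006567]
t: 7.52
eef_pos: [0.4969, -0.0894, 0.0583]
ee_rot: [[0.319, 0.948, 0.005], [0.948, -0.319, -0.001], [0.001, 0.005, -1.0]]
force: [4.2, 0.6, -0.4]
width: 0.0429
grip_force: 30.0
[ 0.18478355 -1.02796671  1.06476849] [-23.23718504  29.96759565  36.93847184 120.46617757 -29.05307354
  38.15114666  14.7458513 ]
```

The twist torque rose from 0.1 to 1.06 N m, so the cap is against its stop. Next: release, rise and look.

```bash
python3 -m inch '[{"x":0,"y":0,"z":0,"wx":0,"wy":0,"wz":0},{"x":0,"y":0,"z":0,"wx":0,"wy":0,"wz":0},{"x":0,"y":0,"z":0,"wx":0,"wy":0,"wz":0},{"x":0,"y":0,"z":0,"wx":0,"wy":0,"wz":0},{"x":0,"y":0,"z":0,"wx":0,"wy":0,"wz":0},{"x":0,"y":0,"z":0,"wx":0,"wy":0,"wz":0},{"x":0,"y":0,"z":0,"wx":0,"wy":0,"wz":0},{"x":0,"y":0,"z":0,"wx":0,"wy":0,"wz":0}]' 85
python3 -m inch '[{"x":0,"y":0,"z":-0.05,"wx":0,"wy":0,"wz":0},{"x":0,"y":0,"z":-0.15,"wx":0,"wy":0,"wz":0},{"x":0,"y":0,"z":-0.25,"wx":0,"wy":0,"wz":0},{"x":0,"y":0,"z":-0.35,"wx":0,"wy":0,"wz":0},{"x":0,"y":0,"z":-0.4,"wx":0,"wy":0,"wz":0},{"x":0,"y":0,"z":-0.4,"wx":0,"wy":0,"wz":0}]'
python3 look.py wrist .494 -.0904 w3 .075,.1 .018,.03 .034,.05
```

```text
t: 8.18
eef_pos: [0.4937, -0.0902, 0.0574]
ee_rot: [[0.321, 0.947, -0.0], [0.947, -0.321, 0.0], [0.0, -0.0, -1.0]]
force: [-0.0, 0.3, 1.3]
width: 0.0846
grip_force: 0.0
t: 8.68
eef_pos: [0.4966, -0.0907, 0.2218]
ee_rot: [[0.321, 0.947, 0.009], [0.947, -0.321, 0.001], [0.004, 0.008, -1.0]]
force: [-0.1, -0.6, -0.1]
width: 0.0847
grip_force: 0.0
8.6833 [ 0.49662695 -0.09070813  0.22180014] [[ 0.3208  0.9471  0.0087]
 [ 0.9471 -0.3209  0.0013]
 [ 0.004   0.0078 -1.    ]] [-34.4  14.5  48.4 114.2 -13.2  56.3   1.7] 0.08471123981740719
.075,.1 [ 253  172   48   49 1772] [276.6 196.1] [496.6 -90.5] 0.09 ((496.26617431640625, -92.00849914550781), (44.79703140258789, 44.59549331665039), 3.7083756923675537)
.018,.03 [251 129  43  49 556] [264.3 150.5] [495.2 -54.1] 0.0248 ((492.84954833984375, -64.11318969726562), (30.543397903442383, 65.5210189819336), 15.291844367980957)
.018,.03 [276 213  25  20 225] [290.9 223. ] [ 496.8 -142.5] 0.0249 ((493.2449645996094, -144.54226684570312), (25.57875633239746, 20.87321662902832), 9.202080726623535)
.034,.05 [266 134  12  11 102] [271.4 139. ] [507.1 -43.4] 0.0412 ((507.1227722167969, -43.59914016723633), (10.222145080566406, 11.46778678894043), 70.33445739746094)
.034,.05 [229 160  12  11 100] [234.4 165.1] [461.5 -56.5] 0.0407 ((461.033203125, -57.08257293701172), (10.943967819213867, 11.134400367736816), 9.140480041503906)
.034,.05 [263 167  28   8  62] [276.7 170.1] [501.9 -75.7] 0.041 ((501.4159851074219, -76.66635131835938), (6.523879051208496, 29.08782386779785), 71.40015411376953)
.034,.05 [312 200  11  11  94] [317.  205.4] [ 531.1 -126.9] 0.0412 ((531.3086547851562, -127.59671783447266), (10.118437767028809, 11.048842430114746), 72.03900909423828)
.034,.05 [276 224  11  11  89] [281.3 228.8] [ 485.6 -140.1] 0.041 ((485.3810729980469, -141.0026397705078), (10.046764373779297, 11.299190521240234), 57.91290283203125)
```

View pics/w3.png

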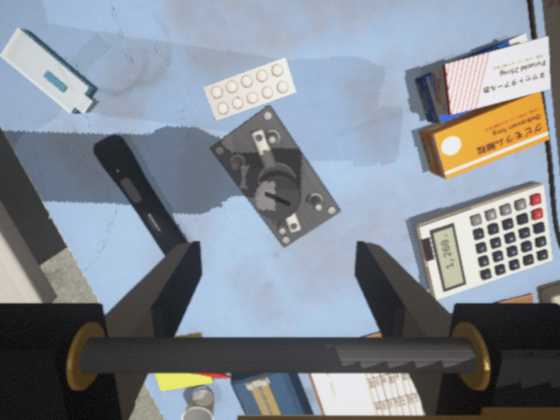

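The crusher stands centred in the stand (cap 277,196), its wings turned about 15° onto the posts. The cap's slot has moved about 49° relative to the wings since the start, so it is closed.

```bash
python3 -c "
from workcell import *;print(job.job_done())"
```

```text
the job is handed in; nothing more can be done
None
```

The crusher is standing in the four-post stand with its cap turned to its stop, the plain jar was not touched, and the job is handed in (no verdict was returned).

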